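Dock and lock the card terminal

TASK

Push the card terminal along its dock, away from you, until it sits fully home against the end stop. Then flip the red-knobbed lock lever past its centre so that it snaps over to the far side and the bolt closes behind the terminal. Just push with the fingers: do not lift the terminal, do not swing the lever until the terminal is home, and leave the pot, the stamp and the roll of tape beside the dock where they are.

Things in the scene. Friction and masses are not known exactly. Their poses are not given: they have to be found in the camera images.
- dock: Fixed grey dock, does not move. Origin: counter level, below the middle of the docked terminal; +x = direction in which the terminal is pushed home (away from the robot), +y left, z up. Base plate 6 mm thick, x -125 to 120 mm, y -104 to 61 mm. Low left rail: inner face y = 37.5 mm, top z = 20 mm. Lever housing on the right: x -119 to 55, y -85 to -37.5 mm, top z = 39 mm. The near end is open.
- end_stop (a point): Middle of the end stop's face, at dock x = 95.5 mm, y = 0, z = 22 mm; the stop is 83 mm wide and 41 mm high. Axes as the dock's. The terminal is home when its far end touches this face: its origin is then within 1.5 mm of dock x = 1 mm.
- bolt_nose (a point): Tip of the steel lock bolt (9 mm wide in x, 14 mm high), open: dock x = -102.5, y = -38, z = 21 mm, inside the housing. As the lever goes over it comes out 22 mm toward +y, just behind the near end of a terminal that is home; the side of a terminal that is not home is in its way.
- card_terminal: Loose black payment terminal with keypad, 190 x 71 x 47 mm (x, y, z), about 0.42 kg. Origin: centre of its underside, 4 mm above the counter on the dock; +x toward its far end, along dock +x. Its near end, at x = -94 mm, is upright from 5 to 17 mm above the dock plate and slopes back above that: push there. It starts between the guides, 25 to 50 mm short of home; it slides with 1 to 3 N.
- lock_lever (a joint): Angle of the lock lever, rad: 0 = open, knob leaning 0.70 rad to the near side (dock -x); 0.70 = upright; 1.40 = locked, leaning 0.70 rad to the far side (dock +x). A spring holds it at either end; it takes about 3 N at the knob to bring it upright, beyond which it snaps over by itself and stays.
- lever_knob (a point): Centre of the red ball knob, 20 mm across, on the lever (steel stick 9 mm thick). The lever turns about a level axis along dock y through dock x = 0, y = -66, z = 34 mm; the knob is 78 mm from it: dock x = -50, z = 94 mm open; z = 112 mm upright; x = 50, z = 94 mm locked. The stick can be pushed anywhere above the housing.
- balm_pot: Loose bystander: round pot with red lid, 58 mm across, 50 mm high, beside the dock. Origin: centre of its underside.
- stamp: Loose bystander: brown wooden hand stamp, 26 x 44 x 72 mm high, beside the dock. Origin: centre of its underside.
- tape_duct: Loose bystander: dark roll of tape lying flat, 53 mm across, 19 mm high, beside the dock. Origin: centre of its underside.
Things that resemble listed ones, but are neither listed nor needed, are in the scene too. Leave any purple look-alike of the card_terminal alone.

How it is judged:
On the way, in this order (a step that is already met when the one before it is completed fails the run):
1. the terminal is fully home against the end stop (within 3 mm) while the lever is still open (x of card_terminal in the frame of dock above -0.002 m and value of joint lock_lever below 0.3 rad), for 0.2 s.
2. the lever has snapped over to its far position (value of joint lock_lever above 1.3 rad), for 0.2 s.
At the end, for the whole second after the job is handed in: The terminal lies at rest on the dock plate, in line and within 3 mm of the end stop; the lock lever is over in its far position (above 1.3 rad) with the bolt at least 18 mm out; the pot, the stamp and the tape are within 20 mm of where they stood (x of card_terminal in the frame of dock between -0.002 and 0.004 m and z of card_terminal in the frame of dock below 0.01 m and angle between the x axis of card_terminal and the x axis of dock, either way round below 0.06 rad and value of joint lock_lever above 1.3 rad and linear speed of card_terminal below 0.01 m/s and y of bolt_nose in the frame of dock above -0.02 m and distance of each of balm_pot, stamp, tape_duct from where it was at the start of the episode below 0.02 m); the robot touches nothing.
It fails at once if the terminal is lifted more than 8 mm off the dock plate or tipped (z of card_terminal in the frame of dock above 0.014 m or angle between card_terminal's own z axis and vertical above 0.15 rad).
It fails at once if the lever is thrown before the terminal is home (value of joint lock_lever above 0.4 rad and x of card_terminal in the frame of dock below -0.004 m).
It fails at once if a bystander (pot, stamp or tape) is moved more than 20 mm or lifted (distance of any of balm_pot, stamp, tape_duct from where it was at the start of the episode above 0.02 m).
It fails at once if the terminal, the lever or the dock is pressed with the arm or the gripper's body instead of the fingers (contact force between the arm and card_terminal above 8 N or contact force between the arm and dock above 8 N).
It also fails if it takes over 42 s, if anything falls off the work surface, if the arm or the gripper's body presses on something with over 40 N, if the wrist force passes 120 N, or if a joint passes its speed limit or range.

ROBOT

A 6-joint arm with a two-finger parallel gripper is mounted at the origin on a cart in front of the work surface, level with it; the furniture and walls round the work are solid. World frame = base frame: x ahead of the robot, y to its left, z up, the work surface at z = 0. Lengths are in m, angles in rad, forces in N, time in s.
With the tool pointing down it reaches from about 0.35 to 0.975 m from the base axis. Payload 4.9 kg.
Tool frame: the origin (TCP) lies at the very end of the fingers, on their centre line; the grasp point (between the pads) lies 19 mm behind it; y points along the fingers, z is the direction in which the jaws open and shut, and the axes are right-handed (so a half turn about y gives the same grasp; the last joint's range is limited). The gripper opens to 85 mm and grips with 20 to 120 N. Pads are 22 mm wide; open, the fingers measure 114 mm over their backs; the gripper's body (76 mm by 85 mm) begins 54 mm behind the grasp point. The pads swing forward as they close: fully open they stand 13 mm farther back than shut.
Start: joints at [1.163, 0.053, 1.613, -0, 1.476, -0.119], TCP at [0.178, 0.599, 0.231] pointing down, gripper open.
Joint ranges: [-3.01, 3.01], [-1.01, 2.22], [0.06, 2.58], [-1.02, 4.17], [0.09, 2.62], [-3.14, 3.14]. Speed limits (rad/s): [2.57, 2.57, 3.14, 3.14, 3.14, 3.14].

INTERFACE

Orientations are given as a rotation vector (axis times angle).
In Python, from station import ctrl gives the robot as it stands.
- The arm moves only by the tool arm_command, never from a script. Its argument "steps" is a list of rows, each a list of 3 entries, a list of its own where there are three numbers: the shift along the tool's x, y, z in m, then the turn, a rotation vector about the tool's x, y, z in degrees, then the opening, from 0 (shut) to 1 (fully open). In form: [[[dx, dy, dz], [ax, ay, az], gripper], ...]. A call has 1 to 5 rows; each row is the pose to reach, as a shift and turn from the pose measured when the call began, along the tool's axes at that moment; what a row does not reach only later rows make up. A row lasts 1/10 s, in which the tool goes at most 50 mm and 8.59 degrees, less where a joint would pass 70% of its speed; a pose out of reach is approached as far as the arm can. A call with a gripper value outside its range is refused whole. The fingers move at their own pace and stop on an object; "force" is the grip in N (left out, the last holds). Time passes only in rows, so rows that repeat a pose let the fingers close. It gives the time, the measured TCP pose, the force and the opening at its end, in the units of the state.
- ctrl.get_obs(): the state, without advancing time (a new reading comes with each control period).
- ctrl.get_image(name): name is "scene" or "side" or "wrist"; returns a dict with "img" (400x640x3 uint8, red, green, blue), "camera_matrix" (3x3 intrinsics, pixels), "world_from_camera" (4x4, takes a point from camera to world coordinates). Camera axes: x right, y up, looking along -z (the intrinsics and any distortion apply to the point x, -y, -z); pixel columns grow to the right and rows downward; lengths in m; the calibration is good to about 2 mm. A picture is of the moment at which its call begins. There is no depth.
- ctrl.finish_job(): hands the job in, once; it reports no verdict.
Trained networks look in a picture, given as the dict that the camera call returned (one of the last four; its "shot" number tells which), for a name from the list of things; names that differ only in an ending like _2 or _b are one class to them, and where a whole thing is asked for, a point or a joint stands for the part that bears it (a point fixed in the world has none). Each returns a list of dicts, best first, with "confidence" (0 to 1); they miss things now and then, are a little off and sometimes report something else, mostly with a low value. They report only what shows in the picture. A call takes as long as a camera call. They do not tell look-alikes from the thing itself.
- ctrl.boxes_of(picture, name): "position" ([row, column] in pixels, amid what is visible of it).
The state is a dict: "t": time; "q": joint angles; "dq": joint speeds; "effort": joint torques, N m; "tool_pos": TCP position; "tool_rot": TCP orientation; "contact_force": force on the tool from outside, world axes, zero at the start; "wrist_torque": the same for the moment, N m; "opening": finger opening in m.
Only numpy, scipy, OpenCV 4.12 (cv2) and the standard library are available. Lean on these libraries where they do the work, as an engineer would, in place of code of your own. Each camera call takes 0.05 s, during which the arm holds its last target.

## Working session

There is one attempt and no reset: what is moved stays moved. The work goes in short steps, Python scripts to look and compute and a tool call to move; the robot and the scene stay as the last step left them, time stands still between calls to the robot, and variables do not carry over. Pictures are saved under pics/ and viewed, and the job is handed in when it is done.

Besides the shell and the picture viewer there is one more tool, called after "Request:" by a JSON object that holds its "method" and its "body", one argument or row to a line. arm_command: Moves the arm, as the interface text tells. Its arguments: {"type":"object","properties":{"steps":{"type":"array"},"force":{"type":"number"}},"required":["steps"]}

```bash
ls; mkdir -p pics; python3 - <<'E'
from station import ctrl
import cv2,numpy as np
o=ctrl.get_obs(); print({k:np.round(v,3).tolist() for k,v in o.items()})
for n in ["scene","side","wrist"]:
    p=ctrl.get_image(n); cv2.imwrite(f"pics/{n}0.png",p["img"][:,:,::-1])
    print(n,p["camera_matrix"].round(1).tolist(),p["world_from_camera"].round(4).tolist(),[k for k in p])
    for t in ["card_terminal","lever_knob","dock","balm_pot","stamp","tape_duct","end_stop"]:
        try: print(t,[(np.round(b["position"],1).tolist(),round(b["confidence"],2)) for b in ctrl.boxes_of(p,t)][:3])
        except Exception as e: print(t,e)
E
```

```text
pics
{'t': 0.0, 'q': [1.163, 0.053, 1.614, -0.0, 1.476, -0.119], 'dq': [-0.001, -0.0, 0.001, -0.001, 0.003, 0.0], 'effort': [0.0, -39.369, -37.017, -0.0, 0.007, 0.0], 'tool_pos': [0.178, 0.599, 0.23], 'tool_rot': [-1.561, 0.227, -0.226], 'contact_force': [-0.232, 0.203, -0.625], 'wrist_torque': [0.006, -0.016, -0.036], 'opening': 0.085}
scene [[369.2, 0.0, 317.9], [0.0, 369.2, 202.7], [0.0, 0.0, 1.0]] [[0.4824, 0.3471, -0.8042, -0.0421], [-0.8759, 0.1791, -0.448, -0.3829], [-0.0115, 0.9206, 0.3904, 0.4037], [0.0, 0.0, 0.0, 1.0]] ['img', 'camera_matrix', 'world_from_camera', 'shot']
card_terminal [([224.1, 279.4], 0.88), ([241.3, 420.4], 0.74)]
lever_knob [([202.2, 306.0], 0.63)]
dock [([229.4, 307.0], 0.73), ([199.9, 304.1], 0.73)]
balm_pot [([202.7, 356.0], 0.88)]
stamp [([236.3, 345.8], 0.76)]
tape_duct [([209.0, 248.8], 0.54)]
end_stop [([228.3, 307.1], 0.79)]
side [[493.0, 0.0, 321.2], [0.0, 493.0, 206.7], [0.0, 0.0, 1.0]] [[-0.9791, 0.1362, -0.151, 0.4632], [-0.2033, -0.6629, 0.7205, 0.8745], [-0.002, 0.7362, 0.6768, 0.8759], [0.0, 0.0, 0.0, 1.0]] ['img', 'camera_matrix', 'world_from_camera', 'shot']
card_terminal [([240.6, 338.1], 0.81), ([159.8, 325.8], 0.61)]
lever_knob [([207.5, 332.8], 0.59)]
dock [([223.0, 311.8], 0.83), ([193.4, 345.2], 0.46)]
balm_pot [([196.5, 284.9], 0.69), ([188.7, 346.6], 0.4)]
stamp [([194.3, 343.1], 0.57)]
tape_duct [([277.6, 303.7], 0.81)]
end_stop [([221.5, 309.7], 0.75)]
wrist [[286.3, 0.0, 322.3], [0.0, 286.3, 201.1], [0.0, 0.0, 1.0]] [[0.2854, -0.9066, -0.3109, 0.0977], [0.9584, 0.2695, 0.094, 0.6219], [-0.0014, -0.3248, 0.9458, 0.3745], [0.0, 0.0, 0.0, 1.0]] ['img', 'camera_matrix', 'world_from_camera', 'shot']
card_terminal []
lever_knob []
dock []
balm_pot []
stamp []
tape_duct []
end_stop []
```

```bash
python3 - <<'E'
import cv2
for n,(r0,r1,c0,c1) in {"scene":(130,310,200,460),"side":(110,330,190,470)}.items():
    i=cv2.imread(f"pics/{n}0.png")[r0:r1,c0:c1]; i=cv2.resize(i,None,fx=2.8,fy=2.65,interpolation=cv2.INTER_CUBIC); cv2.imwrite(f"pics/{n}0z.png",i)
E
```

```text
(no output)
```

View pics/scene0.png

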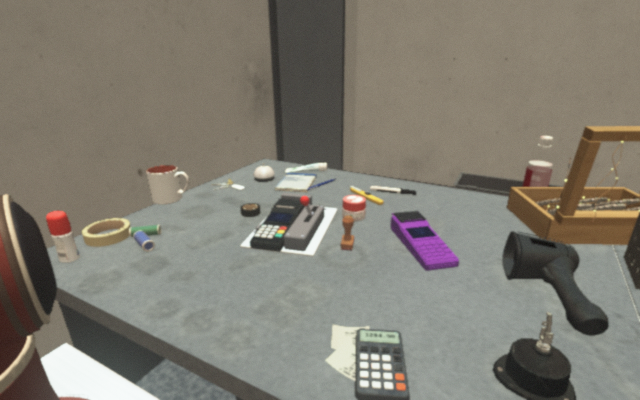

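View pics/side0.png

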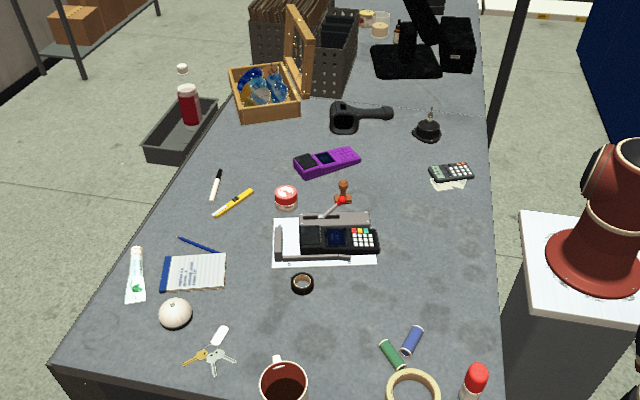

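```bash
sleep 1
```

```text
(no output)
```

View pics/scene0z.png

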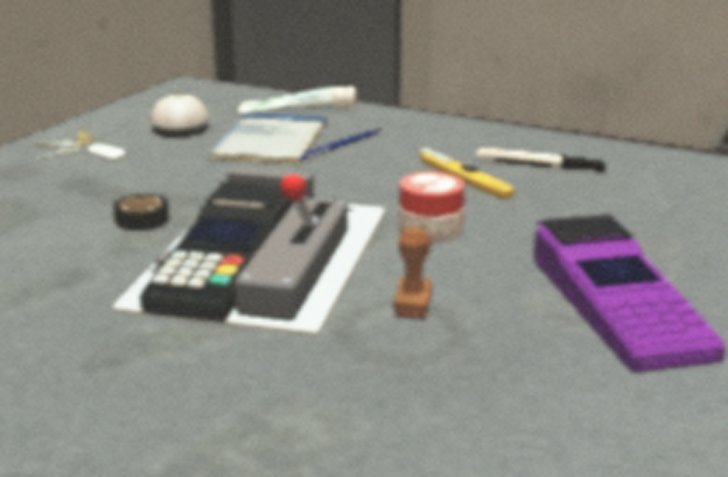

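View pics/side0z.png

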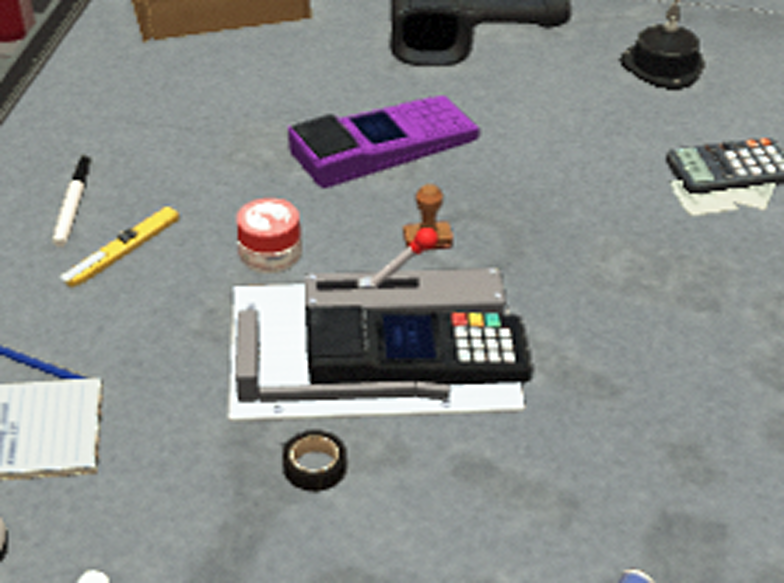

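Both views show the dock on its white plate, with the terminal (black, scene ~[224,279], side ~[240,338]) short of the end stop. The lever with its red knob leans toward the robot (side ~[200,342]). The pot and stamp stand to the right of the dock and the tape to the left. The purple look-alike is farther right. Next I'll fit the dock pose from the plate corners and the knob.

```bash
cat > h.py <<'E'
import numpy as np
from scipy.optimize import least_squares
K={"scene":(369.2,317.9,202.7),"side":(493.0,321.2,206.7)}
T={"scene":np.array([[0.4824,0.3471,-0.8042,-0.0421],[-0.8759,0.1791,-0.448,-0.3829],[-0.0115,0.9206,0.3904,0.4037]]),
"side":np.array([[-0.9791,0.1362,-0.151,0.4632],[-0.2033,-0.6629,0.7205,0.8745],[-0.002,0.7362,0.6768,0.8759]])}
def proj(n,P):
    f,cx,cy=K[n];c=T[n][:,:3].T@(np.asarray(P)-T[n][:,3]); return np.array([cx+f*c[0]/-c[2],cy-f*c[1]/-c[2]])
def onz(n,uv,z):
    f,cx,cy=K[n];d=T[n][:,:3]@np.array([(uv[0]-cx)/f,-(uv[1]-cy)/f,-1]);o=T[n][:,3];return o+d*(z-o[2])/d[2]
def d2w(p,P):
    c,s=np.cos(p[2]),np.sin(p[2]);return np.array([p[0]+c*P[0]-s*P[1],p[1]+s*P[0]+c*P[1],P[2]])
E
cat > fit.py <<'E'
from h import *
obs=[("side",(.120,.061,.006),(271.8,267.4)),("side",(-.125,.061,.006),(376.8,265.1)),("side",(.120,-.104,.006),(273.2,217.9)),
("side",(-.05,-.066,.094),(342.5,199.8)),("scene",(-.05,-.066,.094),(305,200.6)),
("scene",(-.125,.061,.006),(242.1,245.8)),("scene",(-.125,-.104,.006),(314.3,254.9)),("scene",(.120,-.104,.006),(337.1,207.7))]
f=lambda p:np.concatenate([proj(n,d2w(p,P))-uv for n,P,uv in obs])
r=least_squares(f,[.6,.1,0],loss="soft_l1");print(r.x.round(4).tolist());print(r.fun.reshape(-1,2).round(1).tolist())
E
python3 - <<'E'
exec(open('fit.py').read())
p=r.x
from scipy.spatial.transform import Rotation as R
print(R.from_rotvec([-1.561,.227,-.226]).as_matrix().round(3))
for n,uv,z in [("side",(303.7,277.6),.01),("side",(284.9,196.5),.025),("side",(343.1,194.3),.036),("scene",(248.8,209),.01),("scene",(356,202.7),.025),("scene",(345.8,236.3),.036)]: print(n,uv,onz(n,uv,z).round(3))
for x in(-.125,-.144,-.12,.0):print(x,proj("scene",d2w(p,(x,0,.006))).round(1), proj("side",d2w(p,(x,.0355,.006))).round(1))
E
```

```text
[0.6269, 0.0815, 0.2609]
[[0.0, -0.6], [0.8, -3.0], [-0.2, -0.6], [-0.9, -1.0], [-0.1, -0.5], [-1.7, -0.2], [-0.5, -0.6], [-0.4, 0.1]]
[[ 0.959 -0.001  0.285]
 [-0.285 -0.002  0.959]
 [-0.    -1.    -0.002]]
side (303.7, 277.6) [0.647 0.191 0.01 ]
side (284.9, 196.5) [ 0.754 -0.051  0.025]
side (343.1, 194.3) [ 0.605 -0.077  0.036]
scene (248.8, 209) [0.648 0.211 0.01 ]
scene (356, 202.7) [ 0.784 -0.037  0.025]
scene (345.8, 236.3) [ 0.584 -0.1    0.036]
-0.125 [266.7 248.7] [376.1 253.9]
-0.144 [263.4 253.2] [384.1 253.6]
-0.12 [267.5 247.6] [374. 254.]
0.0 [285.3 223.5] [323.2 256.2]
```

Request:
{"method": "arm_command", "body": {
  "steps": [
    [[0.42,0,-0.465],[0,-31.5,0],0],
    [[0.42,0,-0.465],[0,-31.5,0],0],
    [[0.42,0,-0.465],[0,-31.5,0],0],
    [[0.42,0,-0.465],[0,-31.5,0],0],
    [[0.42,0,-0.465],[0,-31.5,0],0]
  ]
}}

```text
t: 1.7
tool_pos: [0.2851, 0.3743, 0.2315]
tool_rot: [-1.561, -0.207, 0.206]
contact_force: [1.3, 0.2, -0.1]
opening: 0.0124
```

```bash
cat > to.py <<'E'
import sys
from h import *
from scipy.spatial.transform import Rotation as R
from station import ctrl
p=[0.6269,0.0815,0.2609]
o=ctrl.get_obs();M=R.from_rotvec(o["tool_rot"]).as_matrix()
w=d2w(p,[float(a) for a in sys.argv[1:4]])
c,s=np.cos(p[2]),np.sin(p[2])
G=np.array([[c,-s*0,-s],[s,0,c],[0,-1,0]])  # x=dock x, y=down, z=dock y
rel=R.from_matrix(M.T@G).as_rotvec()*57.2958
d=o["tool_pos"]-np.array([p[0],p[1],0])
print("t",round(o["t"],2),"pos",o["tool_pos"].round(4),"dock",np.round([c*d[0]+s*d[1],-s*d[0]+c*d[1],d[2]],4),"F",o["contact_force"].round(2),"open",round(o["opening"],3))
print("shift",(M.T@(w-o["tool_pos"])).round(4),"turn",rel.round(2))
E
python3 to.py -.185 0 .1
```

```text
t 1.7 pos [0.2851 0.3743 0.2315] dock [-0.2547  0.3711  0.2315] F [ 1.31  0.22 -0.14] open 0.012
shift [ 0.0686  0.1315 -0.3713] turn [-0.01  0.16  0.04]
```

Request:
{"method": "arm_command", "body": {
  "steps": [
    [[0.069,0.02,-0.371],[0,0,0],0],
    [[0.069,0.04,-0.371],[0,0,0],0],
    [[0.069,0.06,-0.371],[0,0,0],0],
    [[0.069,0.1,-0.371],[0,0,0],0],
    [[0.069,0.13,-0.371],[0,0,0],0]
  ]
}}

```text
t: 2.2
tool_pos: [0.3901, 0.1576, 0.1752]
tool_rot: [-1.56, -0.211, 0.202]
contact_force: [0.6, 0.6, 0.5]
opening: -0.0003
```

```bash
python3 to.py -.185 0 .05
```

```text
t 2.2 pos [0.3901 0.1576 0.1752] dock [-0.2092  0.1346  0.1752] F [0.62 0.64 0.52] open -0.0
shift [ 0.0232  0.1254 -0.1347] turn [0.01 0.14 0.3 ]
```

Request:
{"method": "arm_command", "body": {
  "steps": [
    [[0.023,0.125,-0.135],[0,0,0],0],
    [[0.023,0.125,-0.135],[0,0,0],0],
    [[0.023,0.125,-0.135],[0,0,0],0],
    [[0.023,0.125,-0.135],[0,0,0],0],
    [[0.023,0.125,-0.135],[0,0,0],0]
  ]
}}

```text
t: 2.7
tool_pos: [0.4461, 0.0312, 0.0468]
tool_rot: [-1.56, -0.202, 0.204]
contact_force: [-0.4, 0.9, 0.3]
opening: 0.0003
```

```bash
python3 to.py -.185 0 .013; python3 - <<'E'
from station import ctrl
import cv2
for n,(r0,r1,c0,c1) in {"scene":(130,310,200,460),"side":(110,330,190,470),"wrist":(0,400,0,640)}.items():
    i=ctrl.get_image(n)["img"][:,:,::-1][r0:r1,c0:c1]; i=cv2.resize(i,None,fx=700/i.shape[1],fy=700/i.shape[1],interpolation=cv2.INTER_CUBIC); cv2.imwrite(f"pics/{n}1.png",i)
E
```

```text
t 2.7 pos [0.4461 0.0312 0.0468] dock [-0.1877 -0.002   0.0468] F [-0.41  0.92  0.26] open 0.0
shift [0.0027 0.0338 0.0019] turn [-0.1  -0.11 -0.07]
```

```bash
sleep 3
```

```text
(no output)
```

View pics/wrist1.png

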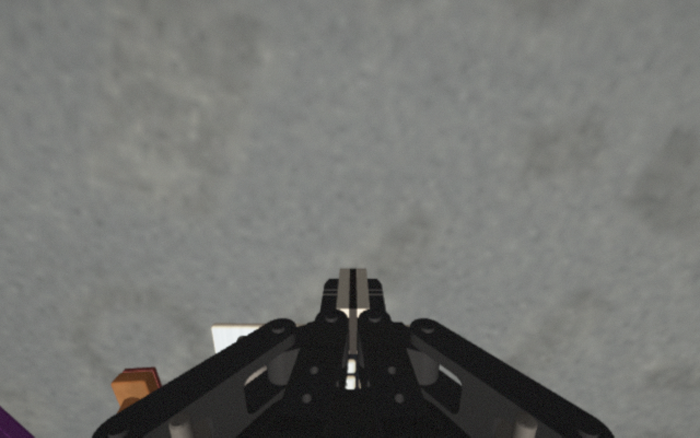

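View pics/side1.png

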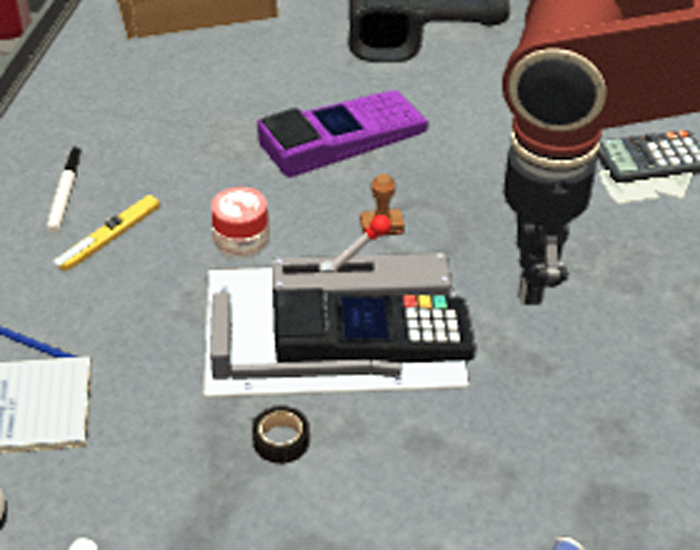

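The wrist and side views show the closed fingers behind the terminal's near end and in line with it, with the path clear. Next I'll lower the fingers and push.

Request:
{"method": "arm_command", "body": {
  "steps": [
    [[0.003,0.033,0.002],[0,0,0],0],
    [[0.003,0.033,0.002],[0,0,0],0],
    [[0.013,0.033,0.002],[0,0,0],0],
    [[0.023,0.033,0.002],[0,0,0],0],
    [[0.033,0.033,0.002],[0,0,0],0]
  ]
}}

```text
t: 3.35
tool_pos: [0.4824, 0.0447, 0.0202]
tool_rot: [-1.561, -0.215, 0.199]
contact_force: [0.5, 0.7, 0.6]
opening: -0.0
```

```bash
python3 to.py -.104 0 .013
```

```text
t 3.35 pos [0.4824 0.0447 0.0202] dock [-0.1491  0.0017  0.0202] F [0.53 0.7  0.63] open -0.0
shift [ 0.045   0.0076 -0.0019] turn [0.07 0.17 0.56]
```

Request:
{"method": "arm_command", "body": {
  "steps": [
    [[0.0,0.007,0],[0,0,0],0],
    [[0.005,0.007,-0.001],[0,0,0],0],
    [[0.01,0.007,-0.002],[0,0,0],0],
    [[0.015,0.007,-0.002],[0,0,0.5],0],
    [[0.02,0.007,-0.002],[0,0,0.5],0]
  ]
}}

```text
t: 3.85
tool_pos: [0.5025, 0.048, 0.0132]
tool_rot: [-1.562, -0.207, 0.207]
contact_force: [-0.8, -0.1, -0.1]
opening: -0.0002
```

```bash
python3 to.py -.104 0 .013
```

```text
t 3.85 pos [0.5025 0.048  0.0132] dock [-0.1288 -0.0003  0.0132] F [-0.81 -0.07 -0.1 ] open -0.0
shift [0.0248 0.0002 0.0002] turn [0.07 0.15 0.01]
```

Request:
{"method": "arm_command", "body": {
  "steps": [
    [[0.005,0,0],[0,0,0],0],
    [[0.009,0,0],[0,0,0],0],
    [[0.013,0,0],[0,0,0],0],
    [[0.016,0,0],[0,0,0],0],
    [[0.018,0,0],[0,0,0],0]
  ]
}}

```text
t: 4.35
tool_pos: [0.5201, 0.0528, 0.0132]
tool_rot: [-1.562, -0.207, 0.207]
contact_force: [-1.1, -0.9, 0.0]
opening: 0.0001
```

```bash
python3 to.py -.104 0 .013; python3 - <<'E'
from station import ctrl
import cv2
for n,(r0,r1,c0,c1) in {"side":(170,290,250,400)}.items():
    i=ctrl.get_image(n)["img"][:,:,::-1][r0:r1,c0:c1]; i=cv2.resize(i,None,fx=700/i.shape[1],fy=700/i.shape[1],interpolation=cv2.INTER_CUBIC); cv2.imwrite(f"pics/{n}2.png",i)
E
```

```text
t 4.35 pos [0.5201 0.0528 0.0132] dock [-0.1106 -0.0002  0.0132] F [-1.1  -0.91  0.04] open 0.0
shift [0.0066 0.0002 0.0002] turn [0.06 0.15 0.01]
```

```bash
sleep 3
```

```text
(no output)
```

View pics/side2.png

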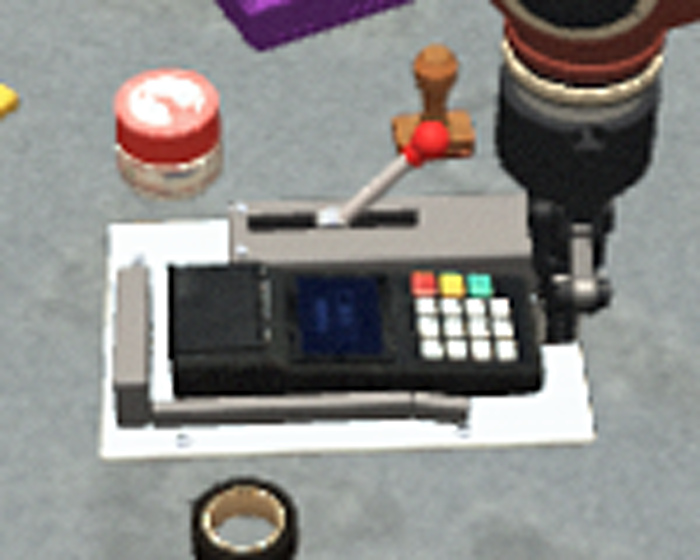

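The terminal is now sliding, with about 10 mm left to the stop. The lever is still open. I'll keep going slowly.

Request:
{"method": "arm_command", "body": {
  "steps": [
    [[0.003,0,0],[0,0,0],0],
    [[0.005,0,0],[0,0,0],0],
    [[0.007,0,0],[0,0,0],0],
    [[0.008,0,0],[0,0,0],0],
    [[0.009,0,0],[0,0,0],0]
  ]
}}

```text
t: 4.9
tool_pos: [0.5291, 0.0552, 0.0133]
tool_rot: [-1.562, -0.208, 0.206]
contact_force: [-0.9, -1.3, -0.4]
opening: -0.0
```

```bash
python3 to.py -.104 0 .013
```

```text
t 4.9 pos [0.5291 0.0552 0.0133] dock [-0.1012 -0.0002  0.0133] F [-0.89 -1.31 -0.44] open -0.0
shift [-0.0028  0.0003  0.0002] turn [0.07 0.16 0.03]
```

Request:
{"method": "arm_command", "body": {
  "steps": [
    [[0.001,0,0],[0,0,0],0],
    [[0.002,0,0],[0,0,0],0],
    [[0.003,0,0],[0,0,0],0],
    [[0.004,0,0],[0,0,0],0],
    [[0.004,0,0],[0,0,0],0]
  ]
}}

```text
t: 5.4
tool_pos: [0.5299, 0.0556, 0.0124]
tool_rot: [-1.562, -0.201, 0.213]
contact_force: [-9.8, -3.5, 6.2]
opening: -0.0004
```

```bash
python3 to.py -.104 0 .013; python3 - <<'E'
from station import ctrl
import cv2
for n,(r0,r1,c0,c1) in {"side":(170,290,250,400)}.items():
    i=ctrl.get_image(n)["img"][:,:,::-1][r0:r1,c0:c1]; i=cv2.resize(i,None,fx=700/i.shape[1],fy=700/i.shape[1],interpolation=cv2.INTER_CUBIC); cv2.imwrite(f"pics/{n}3.png",i)
E
```

```text
t 5.4 pos [0.5299 0.0556 0.0124] dock [-0.1004 -0.      0.0124] F [-9.76 -3.55  6.24] open -0.0
shift [-0.0036 -0.0006  0.    ] turn [ 0.03  0.18 -0.45]
```

```bash
sleep 3
```

```text
(no output)
```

View pics/side3.png

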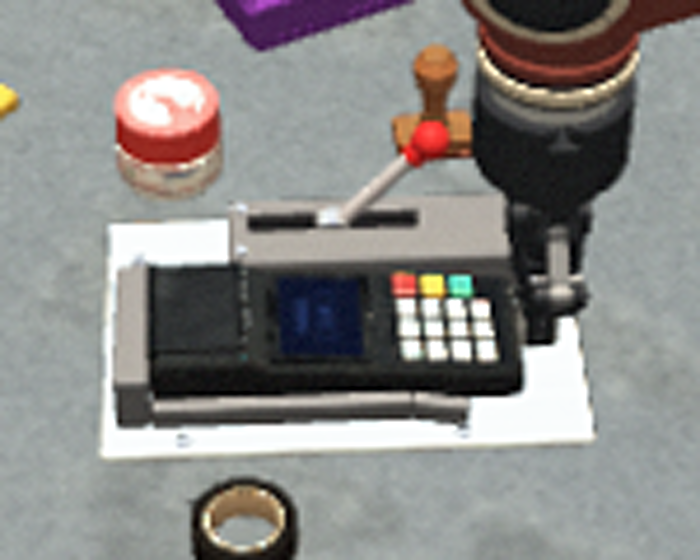

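The force rose to 10 N, the motion stopped, and the gap at the stop has closed, so the terminal is home. The lever is still open. I'll back off, lift and move behind the knob.

Request:
{"method": "arm_command", "body": {
  "steps": [
    [[-0.01,0,0],[0,0,0],0],
    [[-0.03,0,0],[0,0,0],0],
    [[-0.04,-0.02,0],[0,0,0],0],
    [[-0.04,-0.065,-0.01],[0,0,0],0],
    [[-0.03,-0.065,-0.05],[0,0,0],0]
  ]
}}

```text
t: 5.95
tool_pos: [0.5178, 0.0007, 0.0841]
tool_rot: [-1.564, -0.214, 0.207]
contact_force: [0.8, 0.8, 1.0]
opening: 0.0001
```

```bash
python3 to.py -.09 -.066 .077; python3 - <<'E'
from station import ctrl
import cv2
for n,(r0,r1,c0,c1) in {"side":(170,290,250,400)}.items():
    i=ctrl.get_image(n)["img"][:,:,::-1][r0:r1,c0:c1]; i=cv2.resize(i,None,fx=700/i.shape[1],fy=700/i.shape[1],interpolation=cv2.INTER_CUBIC); cv2.imwrite(f"pics/{n}4.png",i)
E
```

```text
t 5.95 pos [0.5178 0.0007 0.0841] dock [-0.1263 -0.0499  0.0841] F [0.85 0.83 1.02] open 0.0
shift [ 0.0361  0.0073 -0.0163] turn [0.24 0.4  0.24]
```

```bash
sleep 3
```

```text
(no output)
```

View pics/side4.png

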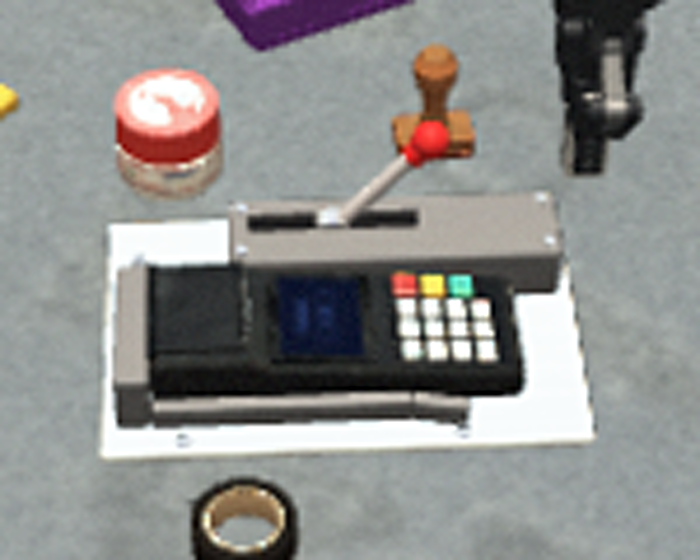

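The terminal is seated against the stop with no gap, and the lever is open with the fingers behind it. Now the lever.

Request:
{"method": "arm_command", "body": {
  "steps": [
    [[0.02,0.007,-0.016],[0,0,0],0],
    [[0.036,0.007,-0.016],[0,0,0],0],
    [[0.05,0.007,-0.016],[0,0,0],0],
    [[0.065,0.007,-0.016],[0,0,0],0],
    [[0.08,0.007,-0.016],[0,0,0],0]
  ]
}}

```text
t: 6.5
tool_pos: [0.6012, -0.0002, 0.0763]
tool_rot: [-1.57, -0.209, 0.205]
contact_force: [-2.4, -0.8, 1.4]
opening: 0.0001
```

```bash
python3 to.py .0 -.066 .077
```

```text
t 6.5 pos [ 6.012e-01 -2.000e-04  7.630e-02] dock [-0.0459 -0.0724  0.0763] F [-2.42 -0.82  1.41] open 0.0
shift [ 0.0459 -0.0006  0.0062] turn [0.52 0.14 0.1 ]
```

Request:
{"method": "arm_command", "body": {
  "steps": [
    [[0.012,0,0.004],[0,0,0],0],
    [[0.024,0,0.006],[0,0,0],0],
    [[0.034,0,0.006],[0,0,0],0],
    [[0.044,0,0.006],[0,0,0],0],
    [[0.05,0,0.006],[0,0,0],0]
  ]
}}

```text
t: 7.0
tool_pos: [0.6489, 0.0189, 0.0763]
tool_rot: [-1.57, -0.21, 0.204]
contact_force: [0.1, 0.6, 0.0]
opening: 0.0001
```

```bash
python3 to.py -.05 -.066 .15; python3 - <<'E'
from station import ctrl
import cv2
for n,(r0,r1,c0,c1) in {"side":(170,290,250,400)}.items():
    i=ctrl.get_image(n)["img"][:,:,::-1][r0:r1,c0:c1]; i=cv2.resize(i,None,fx=700/i.shape[1],fy=700/i.shape[1],interpolation=cv2.INTER_CUBIC); cv2.imwrite(f"pics/{n}5.png",i)
E
```

```text
t 7.0 pos [0.6489 0.0189 0.0763] dock [ 0.0051 -0.0661  0.0763] F [0.1  0.59 0.03] open 0.0
shift [-0.0549 -0.0738 -0.0004] turn [0.52 0.16 0.13]
```

```bash
sleep 3
```

```text
(no output)
```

View pics/side5.png

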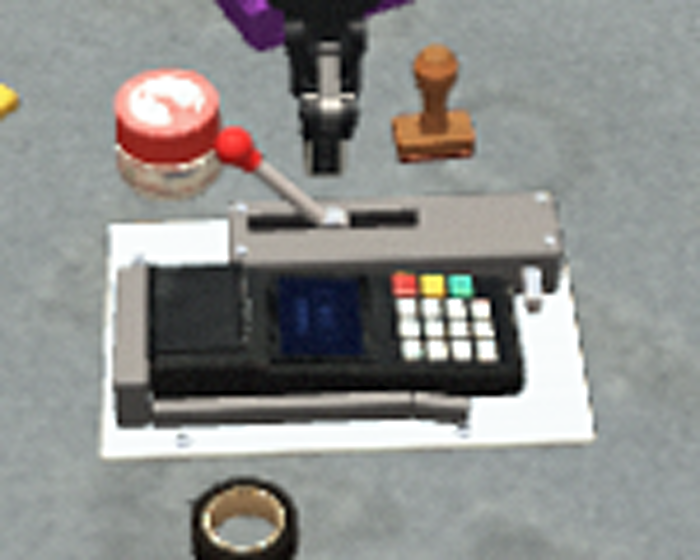

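The lever has snapped to the far side, the bolt is out behind the terminal, and the fingers are no longer touching anything (force about 0). I'll retreat.

Request:
{"method": "arm_command", "body": {
  "steps": [
    [[-0.02,-0.01,0],[0,0,0],0],
    [[-0.05,-0.05,0],[0,0,0],0],
    [[-0.055,-0.1,0],[0,0,0],0],
    [[-0.055,-0.12,0],[0,0,0],0],
    [[-0.055,-0.12,0],[0,0,0],0]
  ]
}}

```text
t: 7.55
tool_pos: [0.598, 0.0052, 0.202]
tool_rot: [-1.572, -0.217, 0.197]
contact_force: [-0.3, -0.4, 0.1]
opening: 0.0001
```

```bash
python3 to.py 0 0 .1; python3 - <<'E'
from station import ctrl
import cv2,numpy as np
p=ctrl.get_image("side")
for t in ["card_terminal","lever_knob","balm_pot","stamp","tape_duct"]: print(t,[(np.round(b["position"],1).tolist(),round(b["confidence"],2)) for b in ctrl.boxes_of(p,t)][:2])
i=p["img"][170:290,250:400,::-1]; i=cv2.resize(i,None,fx=4.67,fy=4.67,interpolation=cv2.INTER_CUBIC); cv2.imwrite("pics/side6.png",i)
E
```

```text
t 7.55 pos [0.598  0.0052 0.202 ] dock [-0.0476 -0.0662  0.202 ] F [-0.28 -0.38  0.12] open 0.0
shift [0.0465 0.1017 0.0674] turn [0.72 0.14 0.67]
card_terminal [([240.1, 321.5], 0.97), ([162.7, 318.8], 0.89)]
lever_knob [([203.7, 302.7], 0.73)]
balm_pot [([197.9, 285.5], 0.96)]
stamp [([196.2, 346.7], 0.51), ([209.2, 306.4], 0.19)]
tape_duct [([279.4, 301.5], 0.65)]
```

```bash
sleep 3
```

```text
(no output)
```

View pics/side6.png

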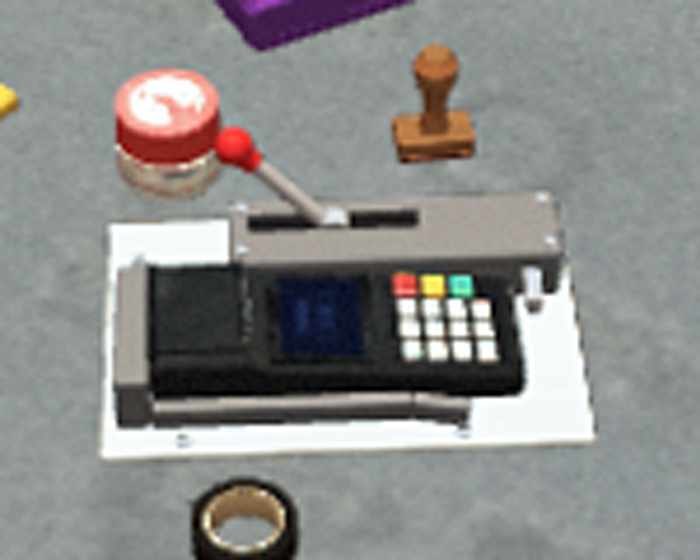

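The terminal is flush against the stop at left, the knob is over to the far side, and the bolt is out behind the terminal (crop ~(535,290)). The pot, stamp and tape haven't moved and the arm is clear, so I'm handing in.

```bash
python3 -c "
from station import ctrl
print(ctrl.finish_job())"
```

```text
the job is handed in; nothing more can be done
None
```

I pushed the terminal home with the closed fingers, flipped the lock lever over and handed the job in at about 7.6 s. No verdict was reported.

- **Terminal:** it slid with 1–2 N, then stopped as the force rose to about 10 N. The last side picture shows no gap at the end stop.
- **Lever:** I backed off, then pushed the knob from the near side. It snapped to the far side and stayed there, and the bolt shows behind the terminal's near end.
- **Bystanders:** the pot, the stamp and the tape look unmoved. The detector gave shifts of up to about 4 px (under 10 mm), which I put down to detector scatter and the lever uncovering the stamp.
- **Arm:** it ended clear of everything, with the contact force near zero.

**Disagreements:**
- The fingers stopped about 3.6 mm farther along than I expected. That is within the error of my dock fit and the assumed finger thickness, but I did not measure the terminal's final position to the millimetre.
- One plate corner was about 3 px off in the dock fit.

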